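# Shuttle a filled carton to the taping end and brake it there

### The job

The filled yellow carton rides on a braked carriage and now has to be taped shut. Flick the red brake lever fully up to release the carriage where it stands, roll the carriage gently along its track until it rests against the buffers at the end where the roll of brown tape lies, then push the lever fully down so the carriage is locked there. Leave the things lying around where they are.

Things in the scene. Friction and masses are not known exactly. Their poses are not given: they have to be found in the camera images.
- track: Fixed track 512 mm long (its y), 150 wide (its x): two aluminium rails 36 high, an upright grey end plate 84 high at each end, two black rubber buffers on each. Origin under its centre on the table; its y runs along the rails, its -x side (with the brake lever) faces the robot. Rails reach only x = -67, so the table under the lever's bar is bare.
- carriage (a joint): Place of the carriage along the track's +y, m: 0 mid-track; -0.12 and +0.12 = plywood deck touching the buffers at the -y and +y end. Rolls freely (1 N) with the brake up; down, it resists 20 N and more. Roll it e.g. by pushing an end of the carton. Deck 146 x 212 mm, from 74 to 84 mm above the table; about 1 kg with the carton.
- brake (a joint): Brake lever, rad: 0 = fully down (locked, bar 8 deg below level), 0.84 = fully up (bar 40 deg above level, stop). Hinge axis is the track's y. A cam under the hinge bears on the rail below about 0.47 and goes over centre at 0.1; above that the lever stays where it is left. Moving it takes 1 to 6 N at the bar.
- brake_bar (a point): Middle of the red round bar at the lever's tip: 12 mm thick, 48 long along the track's y, 48 mm from the hinge. Locked: 45 mm above the table and 29 mm in front of the deck's edge; up: 82 mm high and 19 in front. A flat steel arm 24 wide, 5 thick joins it to the hinge. Its frame turns with the lever.
- brake_hinge (a point): Hinge of the brake lever on the carriage, 51 mm above the table, 18 mm behind the deck's front edge, midway along the carriage. Its frame is the track's: x away from the robot, y along the track.
- carton_top (a point): Centre of the top, 169 mm above the table, of the closed yellow carton (123 mm across the track, 192 along it, 85 high) fixed on the carriage between low steel lips (tops 100 mm above the table). Its front stands 12 mm behind the deck's front edge and towers over the lever, so a gripper must lean back to the robot there. Frame as the track's.
- tape_roll: Loose roll of brown gummed tape lying flat, 75 mm across, 19 high, origin under its centre. It lies beside one end of the track, outside it, and marks that as the taping end; the saffron jar stands at the other. Leave alone.
- saffron_jar: Loose glass jar with beige lid and reddish content, 49 mm across, 76 high, origin under its centre, beside the track's other end. Leave alone.
- sachet_box_a: Loose small yellow folding carton lying flat left of the robot's middle, 37 x 72 x 19 mm high, origin under its centre. Leave alone.

How it is judged:
By the outcome, as a careful person would: the job done as asked, in the order asked, and still so for the second after the job is handed in, with the robot touching nothing.
It also fails if it takes over 58 s, if anything falls off the work surface, if the arm or the gripper's body presses on something with over 40 N, if the wrist force passes 120 N, or if a joint passes its speed limit or range.

### The arm

A 6-joint arm with a two-finger parallel gripper is mounted at the origin on the work surface; the furniture and walls round the work are solid. World frame = base frame: x ahead of the robot, y to its left, z up, the work surface at z = 0. Lengths are in m, angles in rad, forces in N, time in s.
With the tool pointing down it reaches from about 0.425 to 0.925 m from the base axis. Payload 12.5 kg.
Tool frame: the origin (TCP) lies on the centre line of the jaws, within the pads' length; the fingertips stand 14 mm ahead of it and the grasp point (between the pads) lies 5 mm behind it; z points along the fingers, y is the line along which they close (so a half turn about z gives the same grasp; the last joint's range is limited). The gripper opens to 85 mm and grips with 20 to 120 N. Pads are 22 mm wide; open, the fingers measure 114 mm over their backs; the gripper's body (76 mm by 85 mm) begins 54 mm behind the grasp point. The pads swing forward as they close: fully open they stand 13 mm farther back than shut.
Start: joints at [1.016, 0.491, 1.559, -0, 1.092, -0.106], TCP at [0.271, 0.563, 0.245] pointing down, gripper open.
Joint ranges: [-3.1, 3.1], [-0.84, 2.19], [0.05, 2.79], [-1.13, 4.28], [0.06, 2.93], [-2.69, 2.69]. Speed limits (rad/s): [2.22, 2.22, 2.79, 3.14, 3.14, 3.14].

### API

Orientations are given as a unit quaternion [w, x, y, z].
In Python, from workcell import bot gives the robot as it stands. Calls block until the motion is done:
- bot.move_to(position, orientation): joint-space move of the TCP to a pose.
- bot.move_l(position, rotation=None, vel=0.15): straight line of the TCP; rotation=None keeps the orientation; vel is the mean speed in m/s.
- bot.movej(angles): joint-space move.
- bot.gripper_to(opening): finger opening in m; the grip force is fixed at half the most; returns when the fingers have stopped.
- bot.sleep(seconds).
- bot.ik(position, orientation): joint angles nearest the present ones, or None.
- bot.capture(name): name is "scene" or "top" or "wrist"; returns the picture (384x512x3 uint8, blue, green, red); there is no depth.
- bot.get_calibration(name): a dict with "vertical_fov" (degrees; the focal length in pixels is half the picture's height over the tangent of half this angle, whatever the lens; pixels are square), "cx", "cy" (the principal point, pixels), "xyz" and "orientation" of the camera in the world. Camera axes: x right, y down, z forward; pixel columns grow to the right and rows downward; lengths in m; the calibration is good to about 2 mm. The wrist camera is an equidistant fisheye: a pixel r from the principal point sees the ray r / f radians off the axis. A picture is of the moment at which its call begins: read the wrist's pose just before it. get_calibration takes no time and is no camera call; for the wrist camera it gives the pose at the moment of the call.
A pose or a line that the arm cannot do raises bot.Unreachable and nothing moves.
- bot.close_job(): hands the job in; it is judged then, once.
Readings, each from a call of its own:
- bot.current_time_s(): time.
- bot.current_joint_pos(): joint angles.
- bot.current_dq(): joint speeds.
- bot.current_effort(): joint torques, N m.
- bot.current_position(): TCP position.
- bot.current_eef_rot(): TCP orientation.
- bot.current_contact_force(): force on the tool from outside, world axes, zero at the start.
- bot.current_ft_torque(): the same for the moment, N m.
- bot.current_opening(): finger opening in m.
- bot.current_grasp_force(): force on a finger pad.
Only numpy, scipy, OpenCV 4.12 (cv2) and the standard library are available. Lean on these libraries where they do the work, as an engineer would, in place of code of your own. Each camera call takes 0.05 s, during which the arm holds its last target. There are 200 camera calls.

## Working session

There is one attempt and no reset: what is moved stays moved. The work goes in short steps, each a Python script; the robot and the scene stay as the last script left them, time stands still between calls to the robot, and variables do not carry over. Pictures are saved under pics/ and viewed, at most 10 in all, crops included, and the job is handed in when it is done.

```bash
mkdir -p pics; ls
python3 - <<'E'
from workcell import bot
import cv2
for n in("scene","top"):
    im=bot.capture(n); cv2.imwrite(f"pics/{n}0.png",im)
    c=bot.get_calibration(n); print(n,c)
print(bot.current_time_s())
E
```

```text
pics
workcell.py
scene {'vertical_fov': 53.57411879290747, 'cx': 254.95767561744861, 'cy': 193.2880014420872, 'xyz': array([0.26740245, 0.54989594, 1.09979322]), 'orientation': array([ 0.05662078, -0.17118233,  0.94633007, -0.26823515])}
top {'vertical_fov': 42.81997757135677, 'cx': 267.8139201235442, 'cy': 189.80375979870354, 'xyz': array([-0.39630713,  0.40415155,  1.35063886]), 'orientation': array([ 0.1870396 , -0.5030766 ,  0.79556465, -0.28108186])}
0.1
```

View pics/scene0.png

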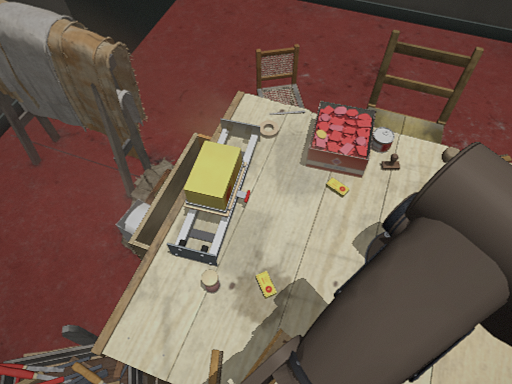

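View pics/top0.png

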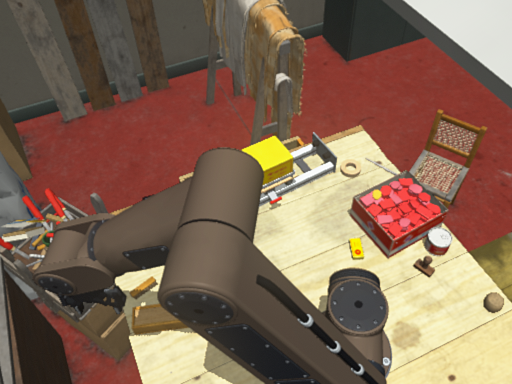

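The scene view shows the yellow carton at about (215,175), the red lever at (244,197), the tape roll at (269,129) and the jar at (209,281). In the top view the lever is at (275,198) and the tape at (350,168), with the carton partly hidden by the arm.

```bash
cat > h.py <<'E'
import numpy as np, cv2
from scipy.spatial.transform import Rotation as R
def rot(q): return R.from_quat([q[1],q[2],q[3],q[0]])
def quat(r): x,y,z,w=r.as_quat(); return [w,x,y,z]
def ray(c,uv,fish=False,h=384):
    f=h/2/np.tan(np.radians(c["vertical_fov"]/2)); d=np.array([uv[0]-c["cx"],uv[1]-c["cy"]])/f
    if fish:
        t=np.hypot(*d); v=np.array([*(d/t*np.sin(t)),np.cos(t)]) if t>1e-9 else np.array([0,0,1.])
    else: v=np.array([*d,1.]); v/=np.linalg.norm(v)
    return np.array(c["xyz"]),rot(c["orientation"]).apply(v)
def plane(c,uv,z,fish=False):
    o,d=ray(c,uv,fish); return o+d*(z-o[2])/d[2]
def tri(r1,r2):
    (a,u),(b,v)=r1,r2; s=np.linalg.lstsq(np.c_[u,-v],b-a,rcond=None)[0]
    p,q=a+s[0]*u,b+s[1]*v; return (p+q)/2,np.linalg.norm(p-q)
def blob(im,lo,hi,roi):
    x0,y0,x1,y1=roi; m=np.zeros(im.shape[:2],np.uint8)
    m[y0:y1,x0:x1]=cv2.inRange(cv2.cvtColor(im,cv2.COLOR_BGR2HSV),lo,hi)[y0:y1,x0:x1]; return m
E
python3 - <<'E'
from h import *; from workcell import bot
s=cv2.imread("pics/scene0.png");t=cv2.imread("pics/top0.png")
cs,ct=bot.get_calibration("scene"),bot.get_calibration("top")
m=blob(s,(22,120,120),(34,255,255),(180,130,250,215))
n,l,st,ce=cv2.connectedComponentsWithStats(m); i=1+st[1:,4].argmax(); print(st[i])
k=(l==i).astype(np.uint8); 
# bright top face
hsv=cv2.cvtColor(s,cv2.COLOR_BGR2HSV); print(np.percentile(hsv[k>0],[5,25,50,75,95],axis=0).T)
cn=max(cv2.findContours(k,0,1)[0],key=cv2.contourArea); print(cv2.approxPolyDP(cn,3,True)[:,0].tolist())
def red(im,roi):
    a=blob(im,(0,150,100),(8,255,255),roi)|blob(im,(172,150,100),(180,255,255),roi)
    ys,xs=np.nonzero(a); print(len(xs),xs.min(),xs.max(),ys.min(),ys.max()); return (xs.mean(),ys.mean())
a=red(s,(232,185,256,212)); b=red(t,(260,188,295,210)); print(a,b,tri(ray(cs,a),ray(ct,b)))
print(plane(cs,a,.045),plane(cs,a,.082))
print("tape",plane(cs,(269,129),.019),plane(ct,(350,168),.019)); print("jar",plane(cs,(209,275),.076))
for uv,im in(((215,190),s),((270,190),t)):
    u,v=uv; cv2.imwrite(f"pics/crop{u}.png",cv2.resize(im[max(0,v-80):v+80,u-80:u+80],None,fx=3.75,fy=3.75,interpolation=cv2.INTER_CUBIC))
E
```

```text
[201 145   2   3   3]
[[ 25.1  25.5  26.   27.5  28.7]
 [120.8 124.  128.  128.  128. ]
 [144.4 150.  157.  168.  176.8]]
[[202, 145]]
35 244 249 190 201
32 270 281 197 203
(np.float64(246.77142857142857), np.float64(196.17142857142858)) (np.float64(275.375), np.float64(200.125)) (array([ 0.5368204 , -0.0396496 ,  0.03972993]), np.float64(7.702148853445248e-05))
[ 0.53550012 -0.03675933  0.045     ] [ 0.52609579 -0.01618066  0.082     ]
tape [ 0.57142186 -0.35344619  0.019     ] [ 0.56776686 -0.35605486  0.019     ]
jar [0.53254318 0.25788468 0.076     ]
```

View pics/crop215.png

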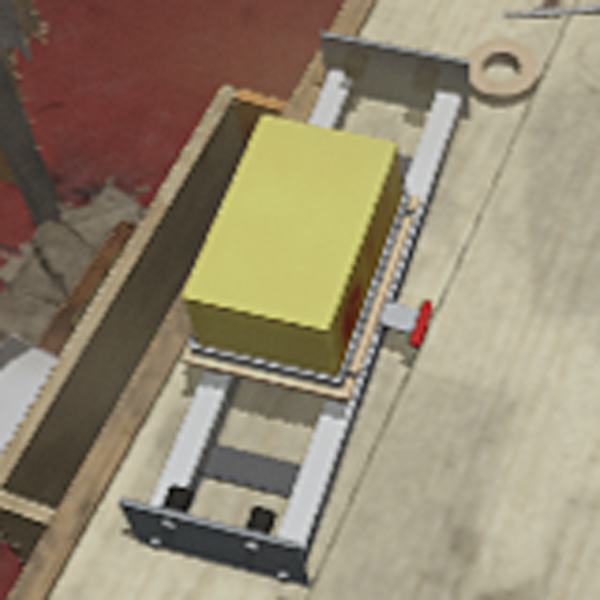

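The crop shows the carton-top corners at about (263,117), (402,142), (330,330) and (187,298). The lever bar is at (420,323) in crop pixels, down and locked. The tape lies by the far (-y) end plate and the jar by the +y end.

Run:
```python
from h import *; from workcell import bot
cs=bot.get_calibration("scene"); s=cv2.imread("pics/scene0.png")
hsv=cv2.cvtColor(s,cv2.COLOR_BGR2HSV); print(hsv[175,212],hsv[203,205])
c=hsv[175,212].astype(int)
m=blob(s,tuple(int(v) for v in c-[5,45,35]),tuple(int(v) for v in c+[5,60,40]),(175,130,255,215))
n,l,st,ce=cv2.connectedComponentsWithStats(m); i=1+st[1:,4].argmax(); print(st[i])
cn=max(cv2.findContours((l==i).astype(np.uint8),0,1)[0],key=cv2.contourArea)
W=np.array([plane(cs,p,.169)[:2] for p in cn[:,0]]); (ctr,wh,a)=cv2.minAreaRect((W*1000).astype(np.float32)); print("mask",ctr,wh,a)
C=np.array([plane(cs,(135+u/3.75-.4,110+v/3.75-.4),.169) for u,v in((263,117),(402,142),(330,330),(187,298))]); print(C.round(4),C.mean(0))
e=(C[3]-C[0]+C[2]-C[1])[:2]; yaw=np.arctan2(-e[0],e[1]); print("yaw",yaw, [np.linalg.norm(C[i]-C[i-1]) for i in range(4)])
def P(u,v,z): return plane(cs,(135+u/3.75-.4,110+v/3.75-.4),z)
print("plates z.084: far",P(322,33,.084),P(468,65,.084)," near",P(122,502,.084),P(308,550,.084))
print("bar ends",P(427,302,.047),P(416,345,.047))
```

```text
[ 29 108 200] [ 26 125  98]
[ 184  141   57   57 2037]
mask (637.0621948242188, -27.269004821777344) (120.32266998291016, 189.62220764160156) 5.295355796813965
[[ 0.7034 -0.1126  0.169 ]
 [ 0.5834 -0.1279  0.169 ]
 [ 0.5672  0.0606  0.169 ]
 [ 0.6831  0.0724  0.169 ]] [ 0.63427906 -0.02688496  0.169     ]
yaw 0.09743334123814412 [np.float64(0.18608857429588252), np.float64(0.1209885631861264), np.float64(0.18922153618872448), np.float64(0.1164102704791175)]
plates z.084: far [ 0.73348696 -0.28672806  0.084     ] [ 0.588134   -0.29657974  0.084     ]  near [0.6846982  0.21572752 0.084     ] [0.53274483 0.20173893 0.084     ]
bar ends [ 0.53823531 -0.05914008  0.047     ] [ 0.53126555 -0.01523052  0.047     ]
```

```bash
cat >> h.py <<'E'
yaw=.0955; X=np.array([np.cos(yaw),np.sin(yaw),0]); Y=np.array([-np.sin(yaw),np.cos(yaw),0]); Z=np.array([0,0,1.])
BAR=np.array([.535,-.0378,.0445]); HINGE=BAR+.0475*X+.0067*Z; CART=np.array([.6360,-.027,.169])
def tool(th,flip=False):          # tool z = forward-down, th from vertical, closing line along the bar
    z=np.sin(th)*X-np.cos(th)*Z; n=np.cos(th)*X+np.sin(th)*Z; y=-Y if not flip else Y
    return quat(R.from_matrix(np.c_[np.cross(y,z),y,z])),z,n
def bar(phi,s=0): return HINGE+s*Y+.048*(-np.cos(phi)*X+np.sin(phi)*Z)   # phi from level
def tcp(b,th,off,s): q,z,n=tool(th); return b+off*n+(s-.014)*z
E
python3 - <<'E'
from h import *; from workcell import bot
cs=bot.get_calibration("scene")
for nm,uv,z in(("box",(307,160),.0),("box",(360,173),.0),("box",(308,148),.08),("box",(362,160),.08),("sach",(338,187),.019),("sachL",(265,284),.019)): print(nm,plane(cs,uv,z).round(3))
for th in(.7,.87,1.0):
  for fl in(False,True):
    q,z,n=tool(th,fl); b=bar(-.14); b2=bar(.698,-.135)
    for p in (b-.017*n+(.008-.014)*z-.06*z, b-.017*n+(-.006)*z, b2+.017*n-.011*z, b2+.017*n-.08*z):
        a=bot.ik(p,q); print(th,fl,p.round(3),None if a is None else np.round(a,2))
for fl in(0,1):
    q=quat(R.from_euler('z',yaw+fl*np.pi)*R.from_euler('x',np.pi)); 
    for y in(.14,-.03): a=bot.ik(CART+Y*y-[0,0,.034],q); print(fl,None if a is None else np.round(a,2))
E
```

```text
box [ 0.399 -0.278  0.   ]
box [ 0.209 -0.287  0.   ]
box [ 0.401 -0.268  0.08 ]
box [ 0.219 -0.281  0.08 ]
sach [ 0.267 -0.191  0.019]
sachL [0.383 0.209 0.019]
0.7 False [ 0.48  -0.043  0.084] [-0.38  0.6   2.46  2.61  0.62 -1.5 ]
0.7 False [ 0.518 -0.039  0.038] [-0.33  0.73  2.38  2.7   0.67 -1.55]
0.7 False [ 0.564 -0.171  0.101] [-0.57  0.6   2.16  1.99  0.45 -1.  ]
0.7 False [ 0.52  -0.175  0.154] [-0.64  0.45  2.21  1.75  0.45 -0.8 ]
0.7 True [ 0.48  -0.043  0.084] [-0.38  0.6   2.46  2.61  0.62  1.64]
0.7 True [ 0.518 -0.039  0.038] [-0.33  0.73  2.38  2.7   0.67  1.59]
0.7 True [ 0.564 -0.171  0.101] [-0.57  0.6   2.16  1.99  0.45  2.14]
0.7 True [ 0.52  -0.175  0.154] [-0.64  0.45  2.21  1.75  0.45  2.34]
0.87 False [ 0.474 -0.044  0.074] [-0.43  0.74  2.56  2.67  1.01 -1.67]
0.87 False [ 0.519 -0.039  0.035] [-0.36  0.83  2.45  2.73  1.   -1.64]
0.87 False [ 0.561 -0.171  0.102] [-0.62  0.64  2.24  2.23  0.69 -1.3 ]
0.87 False [ 0.509 -0.176  0.147] [-0.71  0.52  2.32  2.08  0.69 -1.22]
0.87 True [ 0.474 -0.044  0.074] [-0.43  0.74  2.56  2.67  1.01  1.48]
0.87 True [ 0.5
[... 221 characters left out ...]
4  0.066] [-0.47  0.9   2.62  2.66  1.33 -1.78]
1.0 False [ 0.521 -0.039  0.033] [-0.39  0.93  2.49  2.72  1.25 -1.7 ]
1.0 False [ 0.558 -0.171  0.102] [-0.65  0.7   2.29  2.31  0.89 -1.44]
1.0 False [ 0.501 -0.177  0.14 ] [-0.77  0.6   2.39  2.19  0.9  -1.42]
1.0 True [ 0.471 -0.044  0.066] [-0.47  0.9   2.62  2.66  1.33  1.37]
1.0 True [ 0.521 -0.039  0.033] [-0.39  0.93  2.49  2.72  1.25  1.44]
1.0 True [ 0.558 -0.171  0.102] [-0.65  0.7   2.29  2.31  0.89  1.71]
1.0 True [ 0.501 -0.177  0.14 ] [-0.77  0.6   2.39  2.19  0.9   1.72]
0 [ 0.07  0.62  1.65 -0.    0.87  1.55]
0 [-0.19  0.63  1.62 -0.    0.89  1.28]
1 [ 0.07  0.62  1.65  0.    0.87 -1.59]
1 [-0.19  0.63  1.62  0.    0.89 -1.86]
```

Run:
```python
from h import *; from workcell import bot
q,z,n=tool(.85)
bot.gripper_to(0)
wp=bar(-.14)-.017*n-.006*z-.13*z+.06*Z
print(wp,np.round(bot.ik(wp,q),2))
bot.move_to(wp,q); c=bot.get_calibration("wrist"); im=bot.capture("wrist"); cv2.imwrite("pics/w1.png",im)
np.savez("w1.npz",**c); print(bot.current_time_s(),bot.current_position(),bot.current_joint_pos(),bot.current_contact_force())
```

```text
[ 0.42209262 -0.04861556  0.18148787] [-0.53  0.33  2.58  2.36  0.68 -1.36]
3.175 [ 0.42243247 -0.04830325  0.18159548] [-0.53137584  0.33442586  2.5829545   2.3615092   0.67879086 -1.36149314] [-0.07795804  0.0943396  -0.07838028]
```

View pics/w1.png

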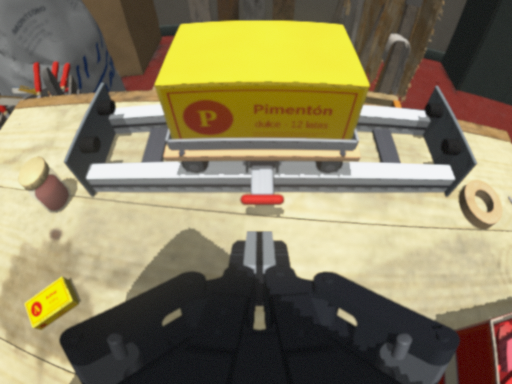

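The wrist view shows the red bar at about (262,199), in line with the closed fingertips at (260,235). The tape is at right (480,203) and the jar at left (42,185).

Run:
```python
from h import *; from workcell import bot
w=cv2.imread("pics/w1.png"); c=dict(np.load("w1.npz")); cs,ct=bot.get_calibration("scene"),bot.get_calibration("top")
m=blob(w,(0,150,100),(8,255,255),(235,185,295,212))|blob(w,(172,150,100),(180,255,255),(235,185,295,212))
ys,xs=np.nonzero(m); print(len(xs),xs.min(),xs.max(),ys.min(),ys.max()); uv=(xs.mean(),ys.mean())
rw=ray(c,uv,True); print(uv,"w+scene",tri(rw,ray(cs,(246.77,196.17))),"w+top",tri(rw,ray(ct,(275.4,200.1))), "z=.0445",plane(c,uv,.0445,True))
print("carton front top",plane(c,(158,86),.169,True),plane(c,(368,86),.169,True))
for u in((66,160),(107,90),(474,158),(438,90)): print(plane(c,u,.084,True))
```

```text
356 241 282 195 203
(np.float64(261.83988764044943), np.float64(199.0)) w+scene (array([ 0.53735436, -0.03978734,  0.04049841]), np.float64(0.0015578042304590697)) w+top (array([ 0.5388056 , -0.04020525,  0.03809861]), np.float64(0.001352188997111884)) z=.0445 [ 0.53585943 -0.04028391  0.0445    ]
carton front top [0.56732178 0.05366824 0.169     ] [ 0.58578787 -0.12811988  0.169     ]
[0.54267402 0.1957315  0.084     ]
[0.66882864 0.19319672 0.084     ]
[ 0.59614325 -0.30402783  0.084     ]
[ 0.724833   -0.28949737  0.084     ]
```

```bash
sed -i 's/^BAR=.*; HINGE/BAR=np.array([.536,-.0397,.0435]); HINGE/' h.py; grep ^BAR= h.py
python3 - <<'E'
from h import *; from workcell import bot
th=.85; q,z,n=tool(th); b=bar(-.14)
F=lambda: np.array(bot.current_contact_force())
bot.move_l(tcp(b,th,-.023,-.06),q,vel=.12); print(F().round(2))
bot.move_l(tcp(b,th,-.023,.008),vel=.08); print("in",F().round(2),bot.current_position())
f0=F()
for i,phi in enumerate(np.linspace(-.14,.698,8)):
    bot.move_l(tcp(bar(phi),th,-.0165,.008),vel=.04); f=F()-f0; print(round(phi,2),f.round(2),"n",round(f@n,2))
    if np.linalg.norm(f)>25: break
d=0
while d<.008 and np.linalg.norm(F()-f0)<12:
    d+=.001; bot.move_l(tcp(bar(.698),th,-.0165+d,.008),vel=.03)
print("extra",d,(F()-f0).round(2),bot.current_time_s())
cv2.imwrite("pics/w2.png",bot.capture("wrist"))
E
```

```text
BAR=np.array([.536,-.0397,.0435]); HINGE=BAR+.0475*X+.0067*Z; CART=np.array([.6360,-.027,.169])
[-0.25 -0.1  -0.35]
in [-0.35  1.02  0.56] [ 0.51605923 -0.0414997   0.03029964]
-0.14 [ 0.53 -2.07 -1.03] n -0.56
-0.02 [-5.11 -2.71 -1.82] n -4.89
0.1 [-8.3  -2.59 -2.02] n -7.13
0.22 [-7.51 -2.11 -3.32] n -7.56
0.34 [-2.46 -0.88 -1.5 ] n -2.8
0.46 [-1.12 -0.41 -1.15] n -1.62
0.58 [ 0.25 -0.82 -0.5 ] n -0.26
0.7 [-0.43 -1.24 -0.12] n -0.45
extra 0.003 [ -6.58  -2.73 -11.1 ] 8.3917
```

View pics/w2.png

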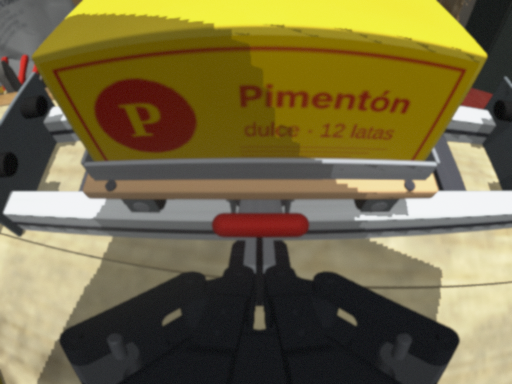

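Lever is pressed against its stop (11 N resisting) with the bar at (262,225) in front of the deck. Now I'll back off, confirm its height from two views, and go to the carton's +y end.

Run:
```python
from h import *; from workcell import bot
th=.85; q,z,n=tool(th)
bot.move_l(tcp(bar(.698),th,-.022,.006),vel=.05); bot.move_l(tcp(bar(.698),th,-.03,-.09),vel=.2)
w=bot.current_position(); bot.move_l(np.array(w)+[-.03,0,.10],vel=.25)
c=bot.get_calibration("wrist"); im=bot.capture("wrist"); s=bot.capture("scene"); cv2.imwrite("pics/s2.png",s)
cs=bot.get_calibration("scene")
def red(im,roi):
    a=blob(im,(0,150,90),(8,255,255),roi)|blob(im,(172,150,90),(180,255,255),roi)
    k,l,st,ce=cv2.connectedComponentsWithStats(a); i=1+st[1:,4].argmax(); print(st[i],ce[i]); return ce[i]
cv2.imwrite("pics/w3.png",im)
a=red(im,(220,170,310,260)); b=red(s,(234,180,256,212)); print(tri(ray(c,a,True),ray(cs,b)), "expect",bar(.698))
qv=quat(R.from_matrix(np.c_[-Y,-X,-Z]))
p=CART+.15*Y; p[2]=.30
print(bot.ik(p,qv)); bot.move_to(p,qv); print(bot.current_time_s(),bot.current_position(),bot.current_joint_pos())
```

```text
[241 188  41  10 346] [261.1416185  192.69942197]
[241 184   5  12  31] [243.         189.35483871]
(array([ 0.54819091, -0.03819515,  0.07831768]), np.float64(0.0013359772341508312)) expect [ 0.54667693 -0.03867724  0.08104896]
NoneTraceback (most recent call last):
  File "<stdin>", line 14, in <module>
host.Unreachable: the arm cannot take that pose within its joint ranges
```

Run:
```python
from h import *; from workcell import bot
for M in(np.c_[-Y,-X,-Z],np.c_[Y,X,-Z],np.c_[X,-Y,-Z],np.c_[-X,Y,-Z]):
  for h in(.30,.26,.22,.15):
    p=CART+.125*Y; p[2]=h; a=bot.ik(p,quat(R.from_matrix(M))); print(h,None if a is None else np.round(a,2))
print(bot.current_time_s(),bot.current_position(),bot.current_joint_pos())
```

```text
0.3 None
0.26 None
0.22 None
0.15 None
0.3 [ 0.05  0.45  1.47 -0.    1.22 -0.05]
0.26 [ 0.05  0.49  1.52 -0.    1.13 -0.05]
0.22 [ 0.05  0.53  1.57 -0.    1.05 -0.05]
0.15 [ 0.05  0.6   1.64 -0.    0.9  -0.05]
0.3 [ 0.05  0.45  1.47 -0.    1.22  1.53]
0.26 [ 0.05  0.49  1.52 -0.    1.13  1.53]
0.22 [ 0.05  0.53  1.57 -0.    1.05  1.53]
0.15 [ 0.05  0.6   1.64 -0.    0.9   1.53]
0.3 [ 0.05  0.45  1.47 -0.    1.22 -1.62]
0.26 [ 0.05  0.49  1.52 -0.    1.13 -1.62]
0.22 [ 0.05  0.53  1.57 -0.    1.05 -1.62]
0.15 [ 0.05  0.6   1.64 -0.    0.9  -1.62]
10.25 [ 0.42051354 -0.04848262  0.22647142] [-0.53543205  0.17231653  2.51973892  2.09761579  0.53865138 -1.04494272]
```

```bash
cat > push.py <<'E'
from h import *; from workcell import bot
qv=quat(R.from_matrix(np.c_[Y,X,-Z])); F=lambda: np.array(bot.current_contact_force())
bot.move_to([.45,.15,.32],qv)
P=lambda s,h: np.r_[(CART+s*Y)[:2],h]
bot.move_l(P(.135,.25),vel=.25); bot.move_l(P(.135,.145),vel=.15)
f0=F(); print("down",f0.round(2),bot.current_position(),bot.current_time_s())
bot.move_l(P(.112,.145),vel=.05)
s=.112; lim=.112-.12
while s>lim: 
    s-=.02; bot.move_l(P(s,.145),vel=.05); f=F()-f0; print(round(s,3),f.round(2))
    if f@Y>5: break
while s>-.06 and (F()-f0)@Y<6:
    s-=.002; bot.move_l(P(s,.145),vel=.03)
bot.sleep(.3); print("end s",s,(F()-f0).round(2),bot.current_position(),bot.current_time_s())
cv2.imwrite("pics/s3.png",bot.capture("scene"))
E
python3 push.py
```

```text
down [0.25 0.41 0.4 ] [0.62346122 0.10753399 0.14609958] 13.8333
0.092 [-0.45 -0.31 -0.14]
0.072 [ 0.02 -0.56 -0.54]
0.052 [-0.52 -0.16 -0.15]
0.032 [-0.81  0.16 -0.69]
0.012 [-0.65 -1.03 -0.06]
-0.008 [-0.5   0.07 -0.04]
end s -0.03400000000000003 [-1.06  9.58  0.56] [ 0.6390603  -0.05922041  0.14502991] 21.2917
```

Run:
```python
from h import *; from workcell import bot
P=lambda s,h: np.r_[(CART+s*Y)[:2],h]
bot.move_l(P(-.028,.145),vel=.01); bot.move_l(P(.03,.145),vel=.1); bot.move_l(P(.03,.28),vel=.25)
bot.move_to([.42,.0,.32],quat(R.from_matrix(np.c_[Y,X,-Z])))
q,z,n=tool(.85); g=.139
p=bar(.698,-g)-.10*z+.10*Z-.03*X; print(p,bot.ik(p,q)); bot.move_to(p,q)
c=bot.get_calibration("wrist"); np.savez("w4.npz",**c); im=bot.capture("wrist"); cv2.imwrite("pics/w4.png",im)
s=bot.capture("scene"); cv2.imwrite("pics/s4.png",s); cs=bot.get_calibration("scene")
def red(im,roi):
    a=blob(im,(0,150,90),(8,255,255),roi)|blob(im,(172,150,90),(180,255,255),roi)
    k,l,st,ce=cv2.connectedComponentsWithStats(a); i=1+st[1:,4].argmax(); print(st[i],ce[i]); return ce[i]
a=red(im,(200,150,320,260)); b=red(s,(240,150,275,185)); t=tri(ray(c,a,True),ray(cs,b)); print(t,"expect",bar(.698,-g), "moved",(t[0]-[.54819091,-.03819515,.07831768])@Y)
cv2.imwrite("pics/s4c.png",cv2.resize(s[90:230,160:300],None,fx=4,fy=4,interpolation=cv2.INTER_CUBIC)); print(bot.current_time_s())
```

```text
[ 0.45528225 -0.18706834  0.24704728] [-0.83283286  0.23328825  2.29732249  1.55432658  0.64546922 -0.70209816]
[238 214  39   9 340] [257.05294118 218.01176471]
[252 153   5   9  18] [254.05555556 157.11111111]
(array([ 0.56250029, -0.17368401,  0.07354567]), np.float64(0.001943755770669871)) expect [ 0.55993126 -0.17704387  0.08104896] moved -0.13623594843650913
25.875
```

View pics/w4.png

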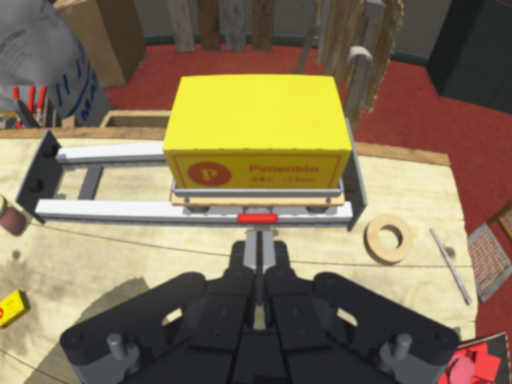

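View pics/s4c.png

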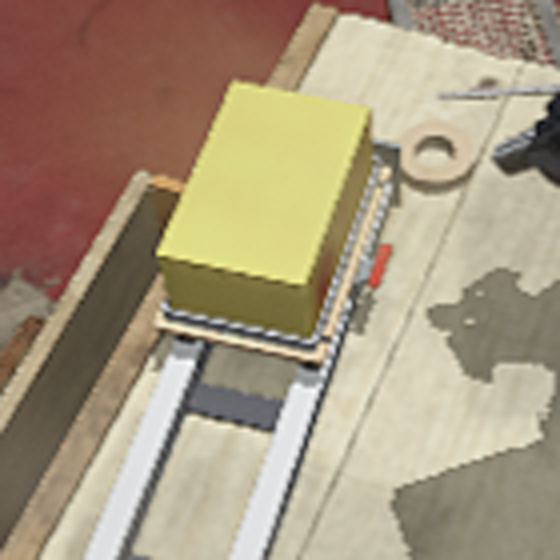

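The wrist view shows the carton against the right-hand (tape) end, the deck edge at (344,200) and the plate's outer edge at about (366,225). That matches the 30 mm expected, and the bar has moved 136 mm and is still up. Now the lever goes down.

Run:
```python
from h import *; from workcell import bot
th=.85; q,z,n=tool(th); g=-.137; F=lambda: np.array(bot.current_contact_force())
T=lambda phi,off=.0165,s=.003: tcp(bar(phi,g),th,off,s)
bot.move_l(T(.698,.030,-.03),q,vel=.15); f0=F()
bot.move_l(T(.698,.026,.003),vel=.06); print("above",(F()-f0).round(2))
for phi in np.linspace(.698,-.14,9):
    bot.move_l(T(phi),vel=.04); f=F()-f0; print(round(phi,2),f.round(2),"n",round(f@n,2))
    if np.linalg.norm(f)>35: break
d=0
while d<.012 and (F()-f0)[2]<14:
    d+=.001; bot.move_l(T(-.14)-d*Z,vel=.03)
print("extra",d,(F()-f0).round(2),bot.current_position(),bot.current_time_s())
```

```text
above [-0.21  0.18  0.64]
0.7 [0.21 0.69 0.46] n 0.53
0.59 [0.09 0.56 1.12] n 0.94
0.49 [-0.03  0.72 -0.11] n -0.05
0.38 [-0.8  0.3  1.5] n 0.62
0.28 [ 1.32 -0.29  0.68] n 1.36
0.17 [0.73 1.7  0.6 ] n 1.04
0.07 [ 3.15 -0.04  4.34] n 5.33
-0.04 [ 4.59 -0.32  1.43] n 4.07
-0.14 [ 3.21 -0.06  8.3 ] n 8.34
extra 0.002 [-1.63  1.48 21.08] [ 0.55255042 -0.17600275  0.06313337] 30.7833
```

Run:
```python
from h import *; from workcell import bot
th=.85; q,z,n=tool(th); g=-.137
bot.move_l(np.array(bot.current_position())+.015*n-.002*z,vel=.05)
p=bar(.698,g)-.10*z+.10*Z-.03*X; bot.move_l(p,vel=.2)
c=bot.get_calibration("wrist"); im=bot.capture("wrist"); cv2.imwrite("pics/w5.png",im)
s=bot.capture("scene"); cs=bot.get_calibration("scene")
def red(im,roi):
    a=blob(im,(0,150,90),(8,255,255),roi)|blob(im,(172,150,90),(180,255,255),roi)
    k,l,st,ce=cv2.connectedComponentsWithStats(a); i=1+st[1:,4].argmax(); print(st[i],ce[i]); return ce[i]
a=red(im,(200,150,320,290)); b=red(s,(240,150,275,185)); print(tri(ray(c,a,True),ray(cs,b)),"expect",bar(-.14,g),bot.current_time_s(),bot.current_contact_force())
```

```text
[200 171  28  13 127] [212.99212598 179.82677165]
[255 159   5  10  20] [257.45 163.9 ]
(array([ 0.54505342, -0.1215813 ,  0.13712575]), np.float64(0.044698234446401044)) expect [ 0.54903339 -0.17607863  0.04350193] 32.5333 [ 0.12449604 -0.36340363  0.35805838]
```

View pics/w5.png

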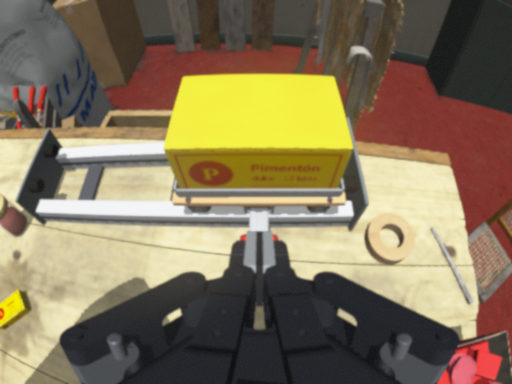

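The bar is now at (260,237), mostly behind the fingertips, so the lever is down, and the deck edge is unchanged at (344,200). One clearer two-view check before handing in.

Run:
```python
from h import *; from workcell import bot
p=np.array(bot.current_position())+.06*Y-.01*X; bot.move_l(p,vel=.15)
c=bot.get_calibration("wrist"); im=bot.capture("wrist"); cv2.imwrite("pics/w6.png",im); cs=bot.get_calibration("scene")
a=blob(im,(0,150,90),(8,255,255),(275,215,370,270))|blob(im,(172,150,90),(180,255,255),(275,215,370,270))
k,l,st,ce=cv2.connectedComponentsWithStats(a); i=1+st[1:,4].argmax(); print(st[i],ce[i])
print(tri(ray(c,ce[i],True),ray(cs,(257.45,163.9))),plane(c,ce[i],.0445,True),plane(cs,(257.45,163.9),.0445),bar(-.14,-.137),bot.current_time_s())
```

```text
[289 228  35   8 259] [305.73359073 231.57528958]
(array([ 0.55117114, -0.17601524,  0.0367759 ]), np.float64(0.0011264277824590977)) [ 0.54826306 -0.17521071  0.0445    ] [ 0.54856642 -0.17041641  0.0445    ] [ 0.54903339 -0.17607863  0.04350193] 33.1417
```

```bash
python3 -c "
from workcell import bot
print(bot.close_job(),bot.current_time_s())"
```

```text
the job is handed in; nothing more can be done
the job is handed in; nothing more can be done
```

I handed the job in at about 33 s: the brake was released, the carriage rolled about 136 mm to the buffers at the tape end, and the lever pushed fully down to lock it there; the verdict was not shown.

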